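Put the impact sockets back on the rail by size

ROBOT

A 6-joint arm with a two-finger parallel gripper is mounted at the origin on the work surface. World frame = base frame: x ahead of the robot, y to its left, z up, the work surface at z = 0. Lengths are in mm, angles in rad, forces in N, time in s.
With the tool pointing down it reaches from about 350 to 775 mm from the base axis. Payload 7.3 kg.
Tool frame: the origin (TCP) lies at the very end of the fingers, on their centre line; the grasp point (between the pads) lies 19 mm behind it (bot.grip_point_offset is the distance from the TCP to the grasp point, in mm); z points along the fingers, y is the line along which they close (so a half turn about z gives the same grasp; the last joint's range is limited). The gripper opens to 92 mm and grips with 3 to 60 N. Pads are 19 mm wide; open, the fingers measure 130 mm over their backs; the gripper's body (75 mm by 190 mm) begins 47 mm behind the grasp point.
Start: joints at [-1.382, 0.342, 1.524, -0, 1.275, -0.146], TCP at [172.527, -495.862, 226.741] pointing down, gripper open.
Joint ranges: [-2.53, 2.53], [-0.77, 2.02], [0.04, 2.7], [-1, 4.14], [0.28, 2.66], [-3.11, 3.11]. Speed limits (rad/s): [2.57, 2.57, 3.14, 3.14, 3.14, 3.14].

INTERFACE

Orientations are given as [roll, pitch, yaw] about the fixed x, y, z axes, in that order (R = Rz(yaw) Ry(pitch) Rx(roll)).
In Python, from plant import bot gives the robot as it stands. The module is installed in compiled form; this text tells all that it offers.
- The arm moves only by the shell command python3 -m jog 'ROWS' [OPENING]. ROWS is JSON, a list of rows, each a list of 6 numbers: the shift along the tool's x, y, z in mm, then the turn, a rotation vector about the tool's x, y, z in rad. In form: [[dx, dy, dz, rx, ry, rz], ...]. A call has 1 to 12 rows; each row shifts and turns the commanded pose from where the row before left it, along the tool's axes as they then stand; what a row does not reach is not made up. A row lasts 1/10 s, in which the tool goes at most 50 mm and 8.59 degrees, less where a joint would pass 70% of its speed; a pose out of reach is approached as far as the arm can. A call with a gripper value outside its range is refused whole. OPENING is the opening in per cent of the stroke, from 0 (shut) to 100 (fully open), set as the call begins (- or left out, the last holds). The fingers move at their own pace and stop on an object; the grip force is fixed at half the most. Time passes only in rows, so rows that do not move let the fingers close. It gives the time, the measured TCP pose, the force, the opening and the grip force at its end, in the units of the state.
- bot.get_obs(): the state, without advancing time (a new reading comes with each control period).
- bot.capture(name): name is "scene" or "top"; returns the picture (420x560x3 uint8, red, green, blue); there is no depth.
- bot.camera_model(name): a dict with "fx", "fy", "cx", "cy" (pixels), "dist_coeffs" ([k1, k2, p1, p2, k3] as OpenCV has them; the pictures are not rectified), "position" and "orientation" of the camera in the world. Camera axes: x right, y down, z forward; pixel columns grow to the right and rows downward; lengths in mm; the calibration is good to about 2 mm. A picture is of the moment at which its call begins. camera_model takes no time and is no camera call.
- bot.close_job(): hands the job in; it is judged then, once.
Trained networks look in the newest picture that a camera, given by its name, has taken for a name from the list of things; names that differ only in an ending like _2 or _b are one class to them, and where a whole thing is asked for, a point or a joint stands for the part that bears it (a point fixed in the world has none). Each returns a list of dicts, best first, with "p" (0 to 1); they miss things now and then, are a little off and sometimes report something else, mostly with a low value. They report only what shows in the picture. A call takes as long as a camera call.
- bot.outline_of(target, camera): "mask" (420x560 bool, what is visible of it) and "pixel" ([column, row] in pixels, amid what is visible of it).
The state is a dict: "time": time; "joint_positions": joint angles; "dq": joint speeds; "tau": joint torques, N m; "tool_pos": TCP position; "tcp_rot": TCP orientation; "contact_force": force on the tool from outside, world axes, zero at the start; "moment": the same for the moment, N m; "grip_width": finger opening in mm; "finger_force": force on a finger pad.
Only numpy, scipy, OpenCV 4.12 (cv2) and the standard library are available. Lean on these libraries where they do the work, as an engineer would, in place of code of your own. Each camera call takes 0.05 s, during which the arm holds its last target. There are 200 camera calls.

TASK

Put the four impact sockets back on the socket rail, one standing upright in the middle of each carrier's round seat, in order of size with the largest at the end with the red cap and hanging ring and the smallest at the far end. Do not knock over the glass jar of nuts.

Things in the scene. Friction and masses are not known exactly. Their poses are not given: they have to be found in the camera images.
- socket_19: smallest of four black impact sockets: a plain upright steel cylinder 30 mm in diameter and 40 mm tall with a 19 mm hexagonal hole in its top and blue colour bands round the side and the top rim; about 0.12 kg, not stuck to anything. Starts standing on the bench (z = 0). Origin at the centre of its underside, z up along its axis
- socket_24: second smallest of four black impact sockets: a plain upright steel cylinder 36 mm in diameter and 45 mm tall with a 24 mm hexagonal hole in its top and yellow colour bands round the side and the top rim; about 0.20 kg, not stuck to anything. Starts standing on the bench (z = 0). Origin at the centre of its underside, z up along its axis
- socket_30: second largest of four black impact sockets: a plain upright steel cylinder 44 mm in diameter and 50 mm tall with a 30 mm hexagonal hole in its top and green colour bands round the side and the top rim; about 0.32 kg, not stuck to anything. Starts standing on the bench (z = 0). Origin at the centre of its underside, z up along its axis
- socket_36: largest of four black impact sockets: a plain upright steel cylinder 52 mm in diameter and 56 mm tall with a 36 mm hexagonal hole in its top and orange colour bands round the side and the top rim; about 0.48 kg, not stuck to anything. Starts standing on the bench (z = 0). Origin at the centre of its underside, z up along its axis
- carrier_a: one of four alike black carriers, locked on the socket rail, in the order a, b, c, d along it, 80 to 120 mm apart (at one end): 64 mm across the rail, 58 mm along it, with a flat round bright seat, 56 mm wide, on its level top, where a socket simply stands. Origin at the seat's centre, on its upper face, 25 mm above the bench; y along the rail (from d to a), x across it
- carrier_b: one of four alike black carriers, locked on the socket rail, in the order a, b, c, d along it, 80 to 120 mm apart (second): 64 mm across the rail, 58 mm along it, with a flat round bright seat, 56 mm wide, on its level top, where a socket simply stands. Origin at the seat's centre, on its upper face, 25 mm above the bench; y along the rail (from d to a), x across it
- carrier_c: one of four alike black carriers, locked on the socket rail, in the order a, b, c, d along it, 80 to 120 mm apart (third): 64 mm across the rail, 58 mm along it, with a flat round bright seat, 56 mm wide, on its level top, where a socket simply stands. Origin at the seat's centre, on its upper face, 25 mm above the bench; y along the rail (from d to a), x across it
- carrier_d: one of four alike black carriers, locked on the socket rail, in the order a, b, c, d along it, 80 to 120 mm apart (at the other end): 64 mm across the rail, 58 mm along it, with a flat round bright seat, 56 mm wide, on its level top, where a socket simply stands. Origin at the seat's centre, on its upper face, 25 mm above the bench; y along the rail (from d to a), x across it
- ring_cap: red end cap of the socket rail (an aluminium bar 56 mm wide and 16 mm high, fixed on the bench), 62 mm across the rail by 18 mm along it and 24 mm high, with an upright steel hanging ring on it whose top is 50 mm above the bench; the other end's cap is plain black. It may be at either end, 68 to 88 mm beyond carrier_a or carrier_d. Origin at the centre of its underside, on the bench
- nut_jar: closed glass jar of nuts with a grey lid, 56 mm in diameter and 85 mm tall, about 0.3 kg, loose on the bench among the sockets; a bystander. Origin at the centre of its underside, z up

How it is judged:
By the outcome, as a careful person would: the job done as asked, in the order asked, and still so for the second after the job is handed in, with the robot touching nothing.
It also fails if it takes over 93 s, if anything falls off the work surface, if the arm or the gripper's body presses on something with over 40 N, if the wrist force passes 120 N, or if a joint passes its speed limit or range.

## Working session

There is one attempt and no reset: what is moved stays moved. The work goes in short steps, Python scripts to look and compute and a shell command to move; the robot and the scene stay as the last step left them, time stands still between calls to the robot, and variables do not carry over. Pictures are saved under pics/ and viewed, at most 14 in all, crops included, and the job is handed in when it is done.

```bash
mkdir -p pics; ls
python3 - <<'E'
from plant import bot
import cv2
for n in("scene","top"):
    m=bot.camera_model(n);print(n,m)
    cv2.imwrite(f"pics/{n}0.png",bot.capture(n)[:,:,::-1])
print({k:v for k,v in bot.get_obs().items()})
E
```

```text
pics
scene {'fx': 484.3382729669488, 'fy': 484.3382729669488, 'cx': 276.57767165547665, 'cy': 218.55671527321599, 'dist_coeffs': array([-0.10725785,  0.        ,  0.        ,  0.        ,  0.        ]), 'position': array([1188.21013091, -376.68727451,  840.96658288]), 'orientation': array([-2.39556946,  0.0078335 ,  0.99568739])}
top {'fx': 441.775052556461, 'fy': 441.775052556461, 'cx': 285.74703199994144, 'cy': 209.53586929896935, 'dist_coeffs': array([-0.02387944,  0.        ,  0.        ,  0.        ,  0.        ]), 'position': array([4.70233367e+02, 1.08481775e-01, 1.13706761e+03]), 'orientation': array([-3.04896354,  0.0184856 , -1.58627228])}
{'time': 0.1, 'joint_positions': array([-1.38199194e+00,  3.42636690e-01,  1.52492221e+00,  1.00398140e-05,
        1.27544550e+00, -1.46033775e-01]), 'dq': array([ 0.00117265, -0.00035624, -0.00133915,  0.00018977, -0.00265864,
       -0.00035946]), 'tau': array([ 1.97142275e-03, -4.32003951e+01, -2.44695747e+01,  7.19262077e-02,
        5.26241970e-02, -5.29843032e-05]), 'tool_pos': array([ 172.45910695, -495.46584344,  226.12271958]), 'tcp_rot': array([-3.14019732e+00, -2.14930240e-04,  3.34835081e-01]), 'contact_force': array([ 0.02264286,  0.2327682 , -0.52093757]), 'moment': array([0.03086325, 0.00737922, 0.01885706]), 'finger_force': 0.0, 'grip_width': 91.48752719423301}
```

View pics/scene0.png

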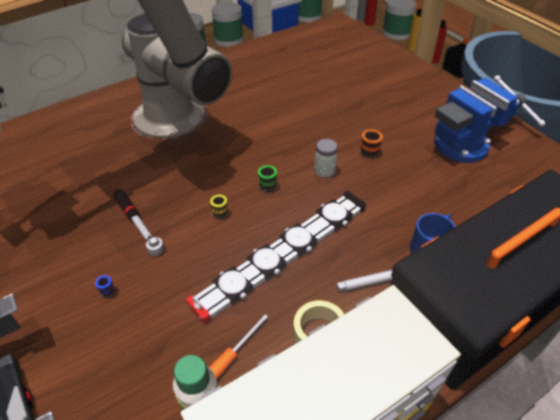

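View pics/top0.png

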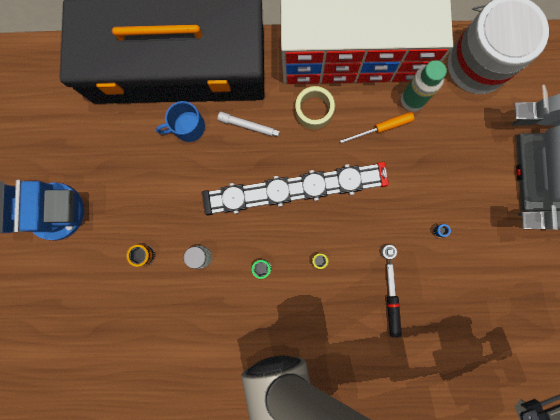

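```bash
cat > h.py <<'E'
import numpy as np,cv2
from scipy.spatial.transform import Rotation as Ro
from plant import bot
def ray(n,px):
    m=bot.camera_model(n)
    K=np.array([[m['fx'],0,m['cx']],[0,m['fy'],m['cy']],[0,0,1]])
    u=cv2.undistortPoints(np.array([[px]],float),K,m['dist_coeffs'])[0,0]
    return m['position'],Ro.from_euler('xyz',m['orientation']).apply([u[0],u[1],1])
def at(n,px,z):
    p,d=ray(n,px); return p+d*(z-p[2])/d[2]
def tri(a,b):
    (p,d),(q,e)=ray('top',a),ray('scene',b)
    s=np.linalg.lstsq(np.c_[d,-e],q-p,rcond=None)[0]
    return (p+d*s[0]+q+e*s[1])/2,np.linalg.norm(p+d*s[0]-q-e*s[1])
def proj(n,P):
    m=bot.camera_model(n);R=Ro.from_euler('xyz',m['orientation']).inv()
    K=np.array([[m['fx'],0,m['cx']],[0,m['fy'],m['cy']],[0,0,1]])
    return cv2.projectPoints(np.atleast_2d(R.apply(np.atleast_2d(P)-m['position'])),np.zeros(3),np.zeros(3),K,m['dist_coeffs'])[0][:,0]
E
python3 - <<'E'
from h import *
for t in ["socket_19","socket_24","socket_30","socket_36","carrier_a","ring_cap","nut_jar"]:
    for n in ("top","scene"):
        for d in bot.outline_of(t,n):
            ys,xs=np.nonzero(d['mask'])
            if d['p']>.2: print(t,n,round(d['p'],2),np.round(d['pixel'],1),len(xs),xs.min(),xs.max(),ys.min(),ys.max(),np.round(at(n,d['pixel'],30)))
E
```

```text
socket_19 top 0.75 [439.9 234.2] 180 434 450 224 236 [ 505. -365.   30.]
socket_19 top 0.68 [140.1 254.7] 511 127 155 245 266 [466. 387.  30.]
socket_19 top 0.49 [258.2 265.5] 286 252 270 260 278 [435.  90.  30.]
socket_19 top 0.46 [319.1 259.2] 188 312 327 254 268 [448. -62.  30.]
socket_19 scene 0.86 [217.1 205. ] 342 210 227 195 218 [443. -67.  30.]
socket_19 scene 0.8 [105.3 287.1] 357 95 114 275 298 [ 523. -372.   30.]
socket_19 scene 0.68 [371.2 143.4] 492 361 381 130 157 [465. 386.  30.]
socket_19 scene 0.65 [267.5 177.8] 419 259 276 166 191 [428.  82.  30.]
socket_24 top 0.75 [439.9 234.2] 180 434 450 224 236 [ 505. -365.   30.]
socket_24 top 0.68 [140.1 254.7] 511 127 155 245 266 [466. 387.  30.]
socket_24 top 0.49 [258.2 265.5] 286 252 270 260 278 [435.  90.  30.]
socket_24 top 0.46 [319.1 259.2] 188 312 327 254 268 [448. -62.  30.]
socket_24 scene 0.86 [217.1 205. ] 342 210 227 195 218 [443. -67.  30.]
socket_24 scene 0.8 [105.3 287.1] 357 95 114 275 298 [ 523. -372.   30.]
socket_24 scene 0.68 [371.2 143.4] 492 361 381 130 157 [465. 386.  30.]
socket_24 scene 0.65 [267.5 
[... 1488 characters left out ...]
.93 [267.7 258.1] 779 248 285 244 278 [641. -52.  30.]
carrier_a scene 0.75 [229.4 286.2] 879 213 252 266 303 [ 660. -156.   30.]
carrier_a scene 0.63 [334.1 216.5] 630 317 352 200 228 [623. 139.  30.]
carrier_a scene 0.61 [299.  237.2] 690 279 315 224 255 [630.  36.  30.]
ring_cap top 0.69 [441.1 230.5] 163 434 450 225 236 [ 514. -368.   30.]
ring_cap top 0.63 [380.1 172. ] 158 378 388 162 185 [ 665. -221.   30.]
ring_cap scene 0.54 [195.5 308.2] 333 187 210 296 322 [ 669. -237.   30.]
nut_jar top 0.64 [195.6 258.8] 561 183 212 246 268 [453. 247.  30.]
nut_jar top 0.28 [379.1 174.7] 181 378 387 162 186 [ 658. -218.   30.]
nut_jar scene 0.63 [323.4 156.7] 762 314 337 139 176 [439. 246.  30.]
```

The scene view shows the rail running diagonally, with the red cap at about (200,305), and the sockets blue (105,286), yellow (219,205), green (267,177) and orange (371,143). The jar is at (326,158). In the top view the rail has the red cap on the right at (383,175), with seats at (233,198), (278,191), (314,185) and (349,179). I'll zoom in to refine these.

Run:
```python
import cv2,numpy as np
T=cv2.imread('pics/top0.png');S=cv2.imread('pics/scene0.png')
def c(I,x,y):return cv2.resize(I[y-22:y+22,x-22:x+22],(200,200),interpolation=cv2.INTER_CUBIC)
a=[c(T,*p) for p in[(139,255),(261,269),(320,261),(443,231)]]
b=[c(S,*p) for p in[(371,143),(267,177),(219,205),(105,286)]]
d=[c(T,233,198),c(T,349,179),c(S,335,213),c(S,232,283)]
cv2.imwrite('pics/z1.png',np.vstack([np.hstack(a),np.hstack(b),np.hstack(d)]))
```

```text
(no output)
```

View pics/z1.png

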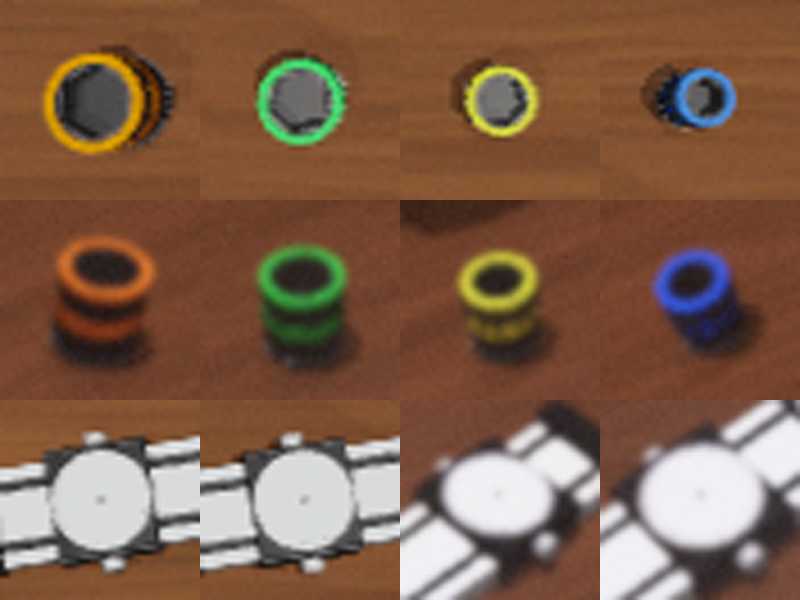

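Rims and seats (with a centre dot) show clearly in both views. Next I fit ellipses and triangulate.

```bash
cat > m.py <<'E'
from h import *
def rim(I,c,hue,r=24):
    x,y=int(c[0]),int(c[1]);P=cv2.resize(I[y-r:y+r,x-r:x+r],None,fx=8,fy=8,interpolation=cv2.INTER_CUBIC)
    h=cv2.cvtColor(P,cv2.COLOR_RGB2HSV).astype(int)
    m=(abs(h[...,0]-hue)<12)&(h[...,1]>110)
    v=h[...,2]; m&=v>0.62*np.percentile(v[m],90)
    return fit(m,x,y,r)
def seat(I,c,r=24):
    x,y=int(c[0]),int(c[1]);P=cv2.resize(I[y-r:y+r,x-r:x+r],None,fx=8,fy=8,interpolation=cv2.INTER_CUBIC)
    m=P.min(2)>140; m=cv2.morphologyEx(m.astype(np.uint8),cv2.MORPH_OPEN,np.ones((25,25)))>0
    n,l,s,_=cv2.connectedComponentsWithStats(m.astype(np.uint8)); m=l==l[r*8,r*8]
    return fit(m,x,y,r)
def fit(m,x,y,r):
    cs=cv2.findContours(m.astype(np.uint8),cv2.RETR_EXTERNAL,cv2.CHAIN_APPROX_NONE)[0]
    e=cv2.fitEllipse(cv2.convexHull(max(cs,key=len)))
    return [x-r+(e[0][0]+.5)/8-.5,y-r+(e[0][1]+.5)/8-.5],np.array(e[1])/8
HUE=dict(s36=12,s30=60,s24=28,s19=112)
E
python3 - <<'E'
from m import *
T=cv2.imread('pics/top0.png')[:,:,::-1].copy();S=cv2.imread('pics/scene0.png')[:,:,::-1].copy()
SK=dict(s36=((138,256),(371,139),21,8,56),s30=((261,269),(267,173),62,62,50),s24=((320,261),(219,201),29,28,45),s19=((443,231),(105,284),105,114,40))
for k,(a,b,ha,hb,H) in SK.items():
    A,ea=rim(T,a,ha);B,eb=rim(S,b,hb);P,g=tri(A,B)
    print(k,np.round(A,1),np.round(ea,1),np.round(B,1),np.round(eb,1),'tri',P.round(1),'gap',round(g,1),'topZ',at('top',A,H).round(1),'sceneZ',at('scene',B,H).round(1),'dia',ea.max()/441.8*(1137-H))
for k,a,b in(('far',(233,198),(335,213)),('2',(278,191),(298,238)),('3',(314,185),(266,260)),('red',(349,179),(232,283))):
    A,ea=seat(T,a,14);B,eb=seat(S,b,18);P,g=tri(A,B)
    print(k,np.round(A,1),np.round(ea,1),np.round(B,1),np.round(eb,1),'tri',P.round(1),'gap',round(g,1),at('top',A,25).round(1),at('scene',B,25).round(1))
j=[at('top',(197.5,257),85),at('scene',(326,146),85)];print('jar',j)
E
```

```text
Traceback (most recent call last):
  File "m.py", line 7, in rim
    return fit(m,x,y,r)
  File "m.py", line 15, in fit
    e=cv2.fitEllipse(cv2.convexHull(max(cs,key=len)))
cv2.error: OpenCV(4.12.0) /io/opencv/modules/imgproc/src/shapedescr.cpp:361: error: (-201:Incorrect size of input array) There should be at least 5 points to fit the ellipse in function 'fitEllipseNoDirect'
```

```bash
python3 - <<'E'
s=open('m.py').read()
s=s.replace("m=(abs(h[...,0]-hue)<12)&(h[...,1]>110)","m=(abs(h[...,0]-hue)<14)\n    v=P.max(2).astype(int)-P.min(2)").replace("    v=h[...,2]; m&=v>0.62*np.percentile(v[m],90)","    m&=v>0.6*np.percentile(v[m],98.5)")
open('m.py','w').write(s)
E
cat > run.py <<'E'
from m import *
T=cv2.imread('pics/top0.png')[:,:,::-1].copy();S=cv2.imread('pics/scene0.png')[:,:,::-1].copy()
SK=dict(s36=((138,256),(371,139),21,8,56),s30=((261,269),(267,173),70,62,50),s24=((320,261),(219,201),29,28,45),s19=((443,231),(105,284),105,114,40))
for k,(a,b,ha,hb,H) in SK.items():
    A,ea=rim(T,a,ha,15);B,eb=rim(S,b,hb,15);P,g=tri(A,B)
    print(k,np.round(A,1),np.round(ea,1),np.round(B,1),np.round(eb,1),'tri',P.round(1),'gap',round(g,1),'topZ',at('top',A,H).round(1),'sceneZ',at('scene',B,H).round(1),'dia',ea.max()/441.8*(1137-H))
for k,a,b in(('far',(233,198),(335,213)),('2',(278,191),(298,238)),('3',(314,185),(266,260)),('red',(349,179),(232,283))):
    A,ea=seat(T,a,14);B,eb=seat(S,b,18);P,g=tri(A,B)
    print(k,np.round(A,1),np.round(ea,1),np.round(B,1),np.round(eb,1),'tri',P.round(1),'gap',round(g,1),at('top',A,25).round(1),at('scene',B,25).round(1))
j=[at('top',(197.5,257),85),at('scene',(326,146),85)];print('jar',j)
E
python3 run.py
```

```text
s36 [137.  255.2] [21.9 22.5] [371.8 135.6] [14.9 22.7] tri [464.4 385.2  56.2] gap 0.9 topZ [464.6 385.7  56. ] sceneZ [464.1 385.   56. ] dia 55.10504560267671
s30 [260.6 268.8] [18.2 18.7] [266.9 171.7] [13.2 18.9] tri [426.8  81.9  49. ] gap 1.0 topZ [427.1  82.3  50. ] sceneZ [427.5  80.9  50. ] dia 45.99326080626198
s24 [320.  260.8] [15.6 16.7] [218. 200.] [13.9 18.6] tri [444.1 -63.6  45.7] gap 0.8 topZ [444.2 -63.3  45. ] sceneZ [443.2 -63.7  45. ] dia 41.206126905987844
s19 [443.6 230.1] [12.3 13.1] [102.8 281.7] [12.5 15.8] tri [ 514.7 -371.7   38.6] gap 0.5 topZ [ 514.8 -371.    40. ] sceneZ [ 515.7 -371.9   40. ] dia 32.502902843877706
far [232.4 197.7] [21.6 32.2] [337.7 209.2] [20.3 32.3] tri [607.8 156.6  30.2] gap 7.2 [606.5 154.3  25. ] [605.5 163.5  25. ]
2 [277.3 190.5] [21.5 32.5] [301.7 232.3] [24.2 34.7] tri [623.5  43.   35.4] gap 8.1 [622.8  39.8  25. ] [617.9  52.1  25. ]
3 [313.4 184.7] [21.7 32.3] [269.4 254.7] [25.  35.5] tri [636.4 -48.6  33.6] gap 6.8 [636. -52.  25.] [632.1 -42.1  25. ]
red [350.4 178.3] [21.9 25.5] [235.3 278.7] [24.9 36.7] tri [ 651.2 -141.4   34.4] gap 8.5 [ 650.7 -146.5   25. ] [ 647.  -134.9   25. ]
jar [array([458.43959723, 229.8433547 ,  85.        ]), array([460.84626475, 233.44824648,  85.        ])]
```

```bash
cat > seats.py <<'E'
from m import *
T=cv2.imread('pics/top0.png')[:,:,::-1].copy();S=cv2.imread('pics/scene0.png')[:,:,::-1].copy()
def dot(I,c,r=5):
    x,y=c;g=I.mean(2)[y-r:y+r+1,x-r:x+r+1];w=np.clip(np.median(g)-4-g,0,None)
    yy,xx=np.mgrid[-r:r+1,-r:r+1];i=np.unravel_index(w.argmax(),w.shape)
    w=w*(np.hypot(yy-yy[i],xx-xx[i])<2.5)
    return [x+(w*xx).sum()/w.sum(),y+(w*yy).sum()/w.sum()],w.max()
Q=[]
for k,a,b in(('far',(233,198),(335,213)),('2',(278,191),(298,238)),('3',(314,185),(266,260)),('red',(349,179),(232,283))):
    A,wa=dot(T,a);B,wb=dot(S,b);P,g=tri(A,B);Q.append(P)
    print(k,np.round(A,1),np.round(B,1),wa,wb,'tri',P.round(1),'gap',round(g,1),at('top',A,25).round(1),at('scene',B,25).round(1))
Q=np.array(Q);print(np.linalg.norm(np.diff(Q,axis=0),axis=1),np.arctan2(*(Q[0]-Q[3])[[1,0]]))
E
python3 seats.py
```

```text
far [232.7 197.5] [339.6 218. ] 34.0 15.666666666666657 tri [612.3 160.6   1.8] gap 9.3 [606.9 153.4  25. ] [630. 150.  25.]
2 [277.5 190.2] [298.  236.1] 45.33333333333334 15.333333333333343 tri [623.2  38.8  25.8] gap 0.7 [623.5  39.2  25. ] [622.5  38.9  25. ]
3 [313.7 184.4] [266. 258.] 30.0 17.0 tri [636.4 -53.2  25.9] gap 0.6 [636.7 -53.   25. ] [635.7 -53.1  25. ]
red [349.5 178.5] [231.8 281.3] 37.66666666666666 13.0 tri [ 649.8 -144.3   26.3] gap 0.9 [ 650.2 -144.1   25. ] [ 648.7 -144.3   25. ]
[124.5393705   92.98428536  92.09476048] 1.693163313902755
```

```bash
python3 -m jog '[[0,0,0,0,0,-0.1373],[0,0,0,0,0,-0.1373],[0,0,0,0,0,-0.1373],[0,0,0,0,0,-0.1373],[0,0,0,0,0,-0.1373],[0,0,0,0,0,-0.1373],[0,0,0,0,0,-0.1373],[0,0,0,0,0,-0.1373],[0,0,0,0,0,-0.1373]]'
python3 -m jog '[[12.4,34,10,0,0,0],[12.4,34,10,0,0,0],[12.4,34,10,0,0,0],[12.4,34,10,0,0,0],[12.4,34,10,0,0,0],[12.4,34,10,0,0,0],[12.4,34,10,0,0,0],[12.4,34,10,0,0,0],[12.4,34,10,0,0,0],[12.4,34,10,0,0,0],[0,0,0,0,0,0],[0,0,0,0,0,0]]'
```

```text
time: 1.7
tool_pos: [172.5, -495.9, 226.8]
tcp_rot: [-3.142, 0.0, 1.576]
contact_force: [0.3, 0.0, -0.8]
grip_width: 91.6
finger_force: 0.0
time: 2.9
tool_pos: [512.7, -371.4, 126.1]
tcp_rot: [-3.14, -0.0, 1.572]
contact_force: [0.2, -0.6, 0.7]
grip_width: 92.1
finger_force: 0.0
```

```bash
python3 -m jog '[[0.4,2.5,23,0,0,0],[0,0,30,0,0,0],[0,0,30,0,0,0],[0,0,20,0,0,0],[0,0,12,0,0,0],[0,0,0,0,0,0],[0,0,0,0,0,0]]'
python3 -m jog '[[0,0,0,0,0,0],[0,0,0,0,0,0],[0,0,0,0,0,0],[0,0,0,0,0,0],[0,0,0,0,0,0],[0,0,0,0,0,0],[0,0,0,0,0,0],[0,0,0,0,0,0],[0,0,0,0,0,0],[0,0,0,0,0,0]]' 0
```

```text
time: 3.6
tool_pos: [515.1, -372.5, 12.9]
tcp_rot: [3.14, 0.001, 1.57]
contact_force: [0.1, 0.7, 0.2]
grip_width: 91.6
finger_force: 0.0
time: 4.6
tool_pos: [515.0, -371.5, 11.7]
tcp_rot: [-3.141, -0.0, 1.57]
contact_force: [-0.7, -0.3, 0.7]
grip_width: 29.1
finger_force: 30.0
```

```bash
python3 -m jog '[[0,0,-10,0,0,0],[0,0,-30,0,0,0],[0,0,-40,0,0,0],[10,1.5,-40,0,0,0],[20,3,-10,0,0,0],[30,5,0,0,0,0],[40,7,0,0,0,0],[45,8,0,0,0,0],[45,8,0,0,0,0],[45,8,0,0,0,0],[45,8,0,0,0,0],[45,8,0,0,0,0]]'
python3 -m jog '[[45,8,0,0,0,0],[45,8,0,0,0,0],[45,8,0,0,0,0],[40,7,0,0,0,0],[30,5,0,0,0,0],[20,4,0,0,0,0],[14.6,4,0,0,0,0],[5,2,40,0,0,0],[0,0,25,0,0,0],[0,0,0,0,0,0],[0,0,0,0,0,0]]'
python3 - <<'E'
from h import *
o=bot.get_obs();print(o['tool_pos'],o['grip_width'],o['tcp_rot'])
cv2.imwrite('pics/s1.png',cv2.resize(bot.capture('scene')[150:300,230:430,::-1],None,fx=4,fy=4,interpolation=cv2.INTER_CUBIC))
E
```

```text
time: 5.8
tool_pos: [571.1, -44.0, 141.5]
tcp_rot: [-3.141, -0.0, 1.571]
contact_force: [0.8, 0.5, -1.0]
grip_width: 29.3
finger_force: 30.0
time: 6.9
tool_pos: [617.7, 197.7, 76.9]
tcp_rot: [-3.141, 0.0, 1.57]
contact_force: [1.0, 0.0, -0.5]
grip_width: 29.3
finger_force: 30.0
[617.73895575 197.74532168  76.90015168] 29.270356679527204 [-3.14098665e+00  2.79754480e-04  1.57006080e+00]
```

View pics/s1.png

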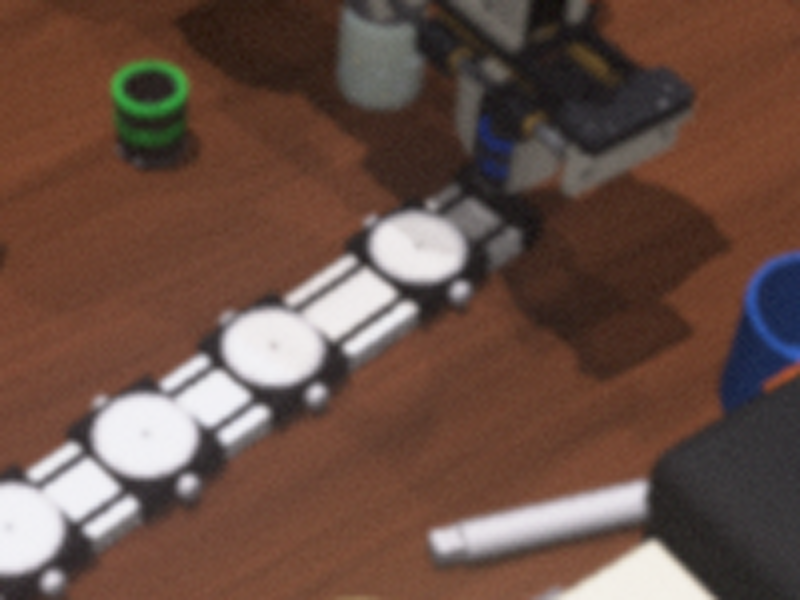

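The gripper is beyond the far carrier because I overshot in y: the seat dot is at crop (419,244), i.e. pixel (334.8,211), and the socket is behind it. I'll correct, using this dot as the second-view check.

```bash
python3 -c "
from h import *
print(tri((232.7,197.5),(334.6,210.9)),at('scene',(334.6,210.9),25))"
python3 -m jog '[[-20,-5,0,0,0,0],[-20,-5,0,0,0,0],[-4.7,-1.2,0,0,0,0],[0,0,15,0,0,0],[0,0,0,0,0,0],[0,0,0,0,0,0],[0,0,0,0,0,0]]'
```

```text
(array([606.77116013, 153.29059509,  26.31341849]), np.float64(0.12711669033732298)) [605.85834612 154.20585665  25.        ]
time: 7.65
tool_pos: [607.2, 153.8, 62.7]
tcp_rot: [3.14, -0.0, 1.571]
contact_force: [0.9, 0.3, -1.0]
grip_width: 29.4
finger_force: 30.0
```

```bash
python3 -m jog '[[0,0,12,0,0,0],[0,0,8,0,0,0],[0,0,3,0,0,0],[0,0,1.5,0,0,0],[0,0,0,0,0,0],[0,0,0,0,0,0]]'
python3 -m jog '[[0,0,0,0,0,0],[0,0,0,0,0,0],[0,0,0,0,0,0],[0,0,0,0,0,0],[0,0,0,0,0,0]]' 80
python3 -m jog '[[0,0,-10,0,0,0],[0,0,-30,0,0,0],[0,0,-40,0,0,0],[0,0,-30,0,0,0],[0,-30,0,0,0,0],[0,-45,0,0,0,0],[0,-45,0,0,0,0],[0,-45,0,0,0,0],[0,0,0,0,0,0],[0,0,0,0,0,0]]'
cat > chk.py <<'E'
from m import *
import sys
def chk(name,k,H,ha,hb):
    T=bot.capture('top');S=bot.capture('scene')
    st={'far':(606.7,153.2,25),'2':(623,39,25),'3':(636.3,-53,25),'red':(649.5,-144.2,25)}[k]
    top=np.array(st)+[0,0,H]
    a,b=proj('top',top)[0],proj('scene',top)[0]
    A,ea=rim(T,a,ha,15);B,eb=rim(S,b,hb,15);P,g=tri(A,B)
    print('tri',P.round(1),'gap',round(g,1),ea,eb,'top',at('top',A,top[2]).round(1),'scene',at('scene',B,top[2]).round(1),'seat',st, bot.get_obs()['tool_pos'].round(1))
    cut=lambda I,p:cv2.resize(I[int(p[1])-30:int(p[1])+30,int(p[0])-30:int(p[0])+30,::-1],(300,300),interpolation=cv2.INTER_CUBIC)
    cv2.imwrite(f'pics/{name}.png',np.hstack([cut(T,a),cut(S,b)]))
n,k,H,ha,hb=sys.argv[1:];chk(n,k,int(H),int(ha),int(hb))
E
python3 chk.py c19 far 40 105 114
```

```text
time: 8.25
tool_pos: [606.8, 153.3, 37.2]
tcp_rot: [3.141, 0.0, 1.571]
contact_force: [-0.1, -0.5, -1.8]
grip_width: 29.3
finger_force: 30.0
time: 8.75
tool_pos: [606.6, 153.3, 37.3]
tcp_rot: [3.141, 0.0, 1.57]
contact_force: [-0.9, -0.4, -0.4]
grip_width: 64.6
finger_force: 0.0
time: 9.75
tool_pos: [441.7, 153.6, 148.4]
tcp_rot: [3.139, -0.0, 1.571]
contact_force: [1.6, 0.7, 0.2]
grip_width: 73.2
finger_force: 0.0
tri [607.9 152.8  64.5] gap 0.5 [12.52401257 12.86991024] [10.76957417 13.95885372] top [608. 153.  65.] scene [608.2 152.2  65. ] seat (606.7, 153.2, 25) [443.2 153.5 148.1]
```

View pics/c19.png

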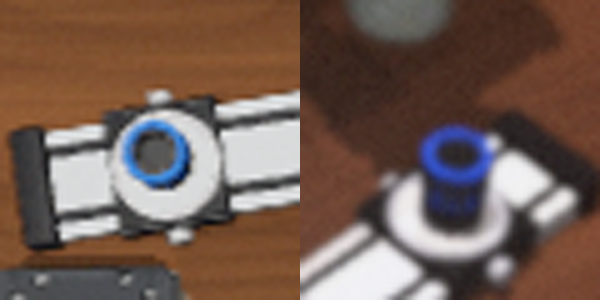

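Socket 19 stands about 1.3 mm off its seat centre in both views (rim at crop (155,153) top, (457,155) scene), upright. Next is socket 24.

```bash
python3 -m jog '[[-25,0,0,0,0,0],[-45,0,0,0,0,0],[-45,0,0,0,0,0],[-45,0,0,0,0,0],[-40,0,0,0,0,0],[-16.8,2,0,0,0,0],[0,0,30,0,0,0],[0,0,40,0,0,0],[0,0,35,0,0,0],[0,0,20,0,0,0],[0,0,9.5,0,0,0],[0,0,0,0,0,0]]'
python3 -m jog '[[0,0,0,0,0,0],[0,0,0,0,0,0],[0,0,0,0,0,0],[0,0,0,0,0,0],[0,0,0,0,0,0],[0,0,0,0,0,0],[0,0,0,0,0,0]]' 0
python3 -c "
from plant import bot
print(bot.get_obs()['tool_pos'])"
```

```text
time: 11.05
tool_pos: [443.8, -63.8, 11.8]
tcp_rot: [-3.14, -0.0, 1.57]
contact_force: [-0.7, -0.3, 1.0]
grip_width: 73.5
finger_force: 0.0
time: 11.75
tool_pos: [443.5, -63.5, 13.0]
tcp_rot: [3.141, 0.0, 1.571]
contact_force: [-1.1, 1.3, 6.7]
grip_width: 35.1
finger_force: 30.0
[443.53325255 -63.46052827  13.04388853]
```

```bash
python3 -m jog '[[0,0,-20,0,0,0],[0,0,-40,0,0,0],[0,0,-40,0,0,0],[10,18,0,0,0,0],[20.5,36,0,0,0,0],[26,45,0,0,0,0],[26,45,0,0,0,0],[15,27,0,0,0,0],[5,8.3,0,0,0,0],[0,0,30,0,0,0],[0,0,0,0,0,0],[0,0,0,0,0,0]]'
python3 -c "
from plant import bot
print(bot.get_obs()['tool_pos'])"
```

```text
time: 12.95
tool_pos: [618.1, 36.6, 82.1]
tcp_rot: [-3.138, -0.0, 1.57]
contact_force: [0.2, 0.0, -2.3]
grip_width: 35.5
finger_force: 30.0
[618.10240498  36.64389941  82.08650928]
```

```bash
python3 -m jog '[[2.4,4.8,0,0,0,0],[0,0,20,0,0,0],[0,0,12,0,0,0],[0,0,8,0,0,0],[0,0,3,0,0,0],[0,0,1.5,0,0,0],[0,0,0,0,0,0],[0,0,0,0,0,0]]'
python3 -m jog '[[0,0,0,0,0,0],[0,0,0,0,0,0],[0,0,0,0,0,0],[0,0,0,0,0,0],[0,0,0,0,0,0]]' 90
python3 -m jog '[[0,0,-10,0,0,0],[0,0,-30,0,0,0],[0,0,-40,0,0,0],[0,0,-30,0,0,0],[5,-30,0,0,0,0],[10,-40,0,0,0,0],[10,-40,0,0,0,0],[10,-40,0,0,0,0],[5,-30,0,0,0,0],[0,0,0,0,0,0],[0,0,0,0,0,0]]'
python3 chk.py c24 2 45 29 28
```

```text
time: 13.75
tool_pos: [624.5, 39.4, 38.8]
tcp_rot: [3.141, 0.0, 1.57]
contact_force: [-0.9, -0.1, -2.2]
grip_width: 35.6
finger_force: 30.0
time: 14.25
tool_pos: [624.2, 39.4, 38.3]
tcp_rot: [3.141, 0.0, 1.57]
contact_force: [0.4, 0.2, 0.4]
grip_width: 70.8
finger_force: 0.0
time: 15.35
tool_pos: [444.8, 79.6, 149.3]
tcp_rot: [3.139, 0.0, 1.571]
contact_force: [0.3, 0.6, 0.3]
grip_width: 82.6
finger_force: 0.0
tri [625.4  39.1  69.9] gap 1.2 [14.66710949 15.63439369] [14.79659843 18.47572708] top [625.7  39.6  70. ] scene [625.3  38.5  70. ] seat (623, 39, 25) [445.6  79.3 148.8]
```

View pics/c24.png

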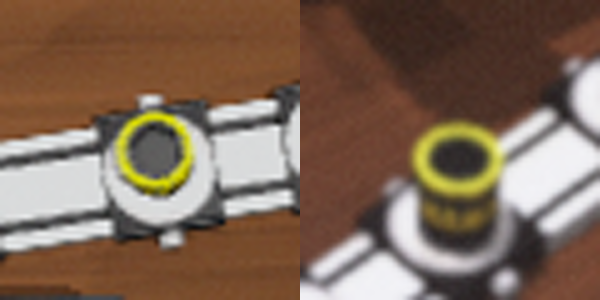

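Socket 24 is upright but about 2.4 mm off in x (rim at crop (155,152) top, (459,160) scene). I'll correct it at the end, and aim 1 mm lower in x from now on. Next is socket 30.

```bash
python3 -m jog '[[2.5,-18,10,0,0,0],[0,0,35,0,0,0],[0,0,40,0,0,0],[0,0,25,0,0,0],[0,0,15,0,0,0],[0,0,5,0,0,0],[0,0,0,0,0,0],[0,0,0,0,0,0]]' 95
python3 -m jog '[[0,0,0,0,0,0],[0,0,0,0,0,0],[0,0,0,0,0,0],[0,0,0,0,0,0],[0,0,0,0,0,0],[0,0,0,0,0,0],[0,0,0,0,0,0]]' 0
python3 -m jog '[[0,0,-20,0,0,0],[0,0,-40,0,0,0],[0,0,-40,0,0,0],[-10,15,0,0,0,0],[-20,30,0,0,0,0],[-25,38,0,0,0,0],[-25,40,0,0,0,0],[-25,40,0,0,0,0],[-20,30,0,0,0,0],[-10,15,0,0,0,0],[0,0,0,0,0,0],[0,0,0,0,0,0]]'
python3 -c "
from plant import bot
print(bot.get_obs()['tool_pos'])"
```

```text
time: 16.25
tool_pos: [427.1, 81.9, 18.7]
tcp_rot: [3.14, 0.0, 1.57]
contact_force: [0.0, -0.1, 0.9]
grip_width: 87.0
finger_force: 0.0
time: 16.95
tool_pos: [426.0, 82.0, 18.2]
tcp_rot: [-3.141, 0.0, 1.571]
contact_force: [-1.2, -0.5, 1.2]
grip_width: 43.3
finger_force: 30.0
time: 18.15
tool_pos: [633.1, -52.8, 117.0]
tcp_rot: [-3.139, -0.001, 1.57]
contact_force: [-0.7, 1.2, -2.7]
grip_width: 43.6
finger_force: 30.0
[633.06189279 -52.7737488  116.98457138]
```

```bash
python3 -m jog '[[-0.2,2,20,0,0,0],[0,0,30,0,0,0],[0,0,10,0,0,0],[0,0,0,0,0,0],[0,0,0,0,0,0]]'
python3 -c "
from plant import bot
print(bot.get_obs()['tool_pos'])"
```

```text
time: 18.65
tool_pos: [636.3, -52.9, 59.2]
tcp_rot: [3.141, 0.0, 1.571]
contact_force: [-0.4, -0.4, -2.7]
grip_width: 43.2
finger_force: 30.0
[636.33504404 -52.9448144   59.18497975]
```

```bash
python3 -m jog '[[0,-0.6,8,0,0,0],[0,0,5,0,0,0],[0,0,1.5,0,0,0],[0,0,0.5,0,0,0],[0,0,0,0,0,0],[0,0,0,0,0,0]]'
python3 -m jog '[[0,0,0,0,0,0],[0,0,0,0,0,0],[0,0,0,0,0,0],[0,0,0,0,0,0],[0,0,0,0,0,0],[0,0,0,0,0,0]]' 100
python3 -m jog '[[0,0,-10,0,0,0],[0,0,-30,0,0,0],[0,0,-40,0,0,0],[0,0,-35,0,0,0],[25,-10,0,0,0,0],[40,-15,0,0,0,0],[45,-15,0,0,0,0],[45,-15,0,0,0,0],[45,-15,0,0,0,0],[45,-20,0,0,0,0],[45,-20,0,0,0,0],[0,0,0,0,0,0]]'
python3 chk.py c30 3 50 70 62
```

```text
time: 19.25
tool_pos: [635.7, -53.3, 43.3]
tcp_rot: [3.141, 0.0, 1.57]
contact_force: [-1.6, 0.3, -3.3]
grip_width: 43.3
finger_force: 30.0
time: 19.85
tool_pos: [635.6, -53.3, 43.3]
tcp_rot: [3.141, 0.0, 1.57]
contact_force: [-0.3, -0.2, 0.9]
grip_width: 86.7
finger_force: 0.0
time: 21.05
tool_pos: [522.9, 241.9, 159.2]
tcp_rot: [-3.141, -0.002, 1.577]
contact_force: [-0.3, -1.6, 1.2]
grip_width: 91.7
finger_force: 0.0
tri [636.8 -53.1  73.9] gap 0.9 [18.45453835 18.96094513] [17.77411842 22.35416222] top [636.9 -52.6  75. ] scene [637.4 -53.9  75. ] seat (636.3, -53, 25) [525.3 237.8 159. ]
```

View pics/c30.png

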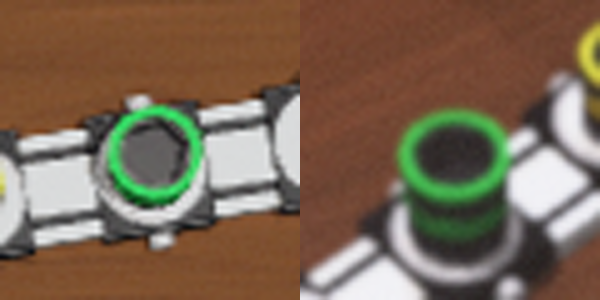

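Socket 30 is within 1 mm of its seat centre (rim at crop (155,153) top, (455,155) scene). Next is socket 36.

```bash
python3 -m jog '[[25,-10,0,0,0,0],[38,-15,0,0,0,0],[38,-15,0,0,0,0],[30,-13,0,0,0,0],[16,-7,0,0,0,0],[0,0,20,0,0,0],[0,0,20,0,0,0],[0,0,0,0,0,0],[0,0,0,0,0,0]]'
python3 -c "
from plant import bot
print(bot.get_obs()['tool_pos'])"
```

```text
time: 22.05
tool_pos: [466.6, 382.7, 118.5]
tcp_rot: [-3.141, 0.001, 1.569]
contact_force: [-0.6, -0.1, -0.3]
grip_width: 91.8
finger_force: 0.0
[466.60191462 382.73006449 118.45988817]
```

```bash
python3 -m jog '[[2.6,-2.2,10,0,0,0],[0,0,30,0,0,0],[0,0,30,0,0,0],[0,0,15,0,0,0],[0,0,9,0,0,0],[0,0,0,0,0,0],[0,0,0,0,0,0]]'
python3 -m jog '[[0,0,0,0,0,0],[0,0,0,0,0,0],[0,0,0,0,0,0],[0,0,0,0,0,0],[0,0,0,0,0,0],[0,0,0,0,0,0],[0,0,0,0,0,0]]' 0
python3 -m jog '[[0,0,-20,0,0,0],[0,0,-40,0,0,0],[0,0,-40,0,0,0],[0,0,-40,0,0,0],[-10,4,0,0,0,0],[-25,9,0,0,0,0],[-35,12,0,0,0,0],[-40,14,0,0,0,0],[-40,14,0,0,0,0],[-40,14,0,0,0,0],[-40,14,0,0,0,0],[-40,14,0,0,0,0]]'
python3 -m jog '[[-40,14,0,0,0,0],[-40,14,0,0,0,0],[-40,14,0,0,0,0],[-40,14,0,0,0,0],[-35,12,0,0,0,0],[-30,10,0,0,0,0],[-20,8,0,0,0,0],[-10,4,0,0,0,0],[0,0,0,0,0,0],[0,0,0,0,0,0]]'
python3 -c "
from plant import bot
print(bot.get_obs()['tool_pos'])"
```

```text
time: 22.75
tool_pos: [464.1, 386.7, 25.1]
tcp_rot: [3.14, -0.001, 1.57]
contact_force: [-0.4, 0.9, 0.4]
grip_width: 91.9
finger_force: 0.0
time: 23.45
tool_pos: [463.4, 386.4, 24.2]
tcp_rot: [-3.141, 0.0, 1.571]
contact_force: [-0.9, 0.0, 2.2]
grip_width: 51.6
finger_force: 30.0
time: 24.65
tool_pos: [557.5, 114.1, 161.9]
tcp_rot: [-3.138, 0.0, 1.57]
contact_force: [1.2, -0.0, -4.9]
grip_width: 51.9
finger_force: 30.0
time: 25.65
tool_pos: [647.5, -137.7, 163.0]
tcp_rot: [-3.139, -0.001, 1.571]
contact_force: [0.5, -0.3, -5.0]
grip_width: 51.3
finger_force: 30.0
[ 647.54731518 -137.66508629  163.02167073]
```

```bash
python3 -m jog '[[-5.5,1,20,0,0,0],[0,0,40,0,0,0],[0,0,30,0,0,0],[0,0,8,0,0,0],[0,0,0,0,0,0],[0,0,0,0,0,0]]'
python3 -c "
from plant import bot
print(bot.get_obs()['tool_pos'])"
```

```text
time: 26.25
tool_pos: [650.5, -143.9, 68.1]
tcp_rot: [3.139, 0.001, 1.571]
contact_force: [0.5, 0.2, -5.1]
grip_width: 51.3
finger_force: 30.0
[ 650.45579363 -143.85686696   68.12579866]
```

```bash
python3 -m jog '[[0.6,-1.5,6,0,0,0],[0,0,5,0,0,0],[0,0,0,0,0,0],[0,0,0,0,0,0],[0,0,0,0,0,0]]'
python3 -c "
from plant import bot
print(bot.get_obs()['tool_pos'])"
```

```text
time: 26.75
tool_pos: [648.0, -143.7, 55.5]
tcp_rot: [3.141, 0.0, 1.57]
contact_force: [-0.1, 0.5, -5.3]
grip_width: 51.7
finger_force: 30.0
[ 647.99104602 -143.71863821   55.48594161]
```

```bash
python3 -m jog '[[0.2,0.3,4,0,0,0],[0,0,1.5,0,0,0],[0,0,0.3,0,0,0],[0,0,0,0,0,0],[0,0,0,0,0,0]]'
python3 -m jog '[[0,0,0,0,0,0],[0,0,0,0,0,0],[0,0,0,0,0,0],[0,0,0,0,0,0],[0,0,0,0,0,0],[0,0,0,0,0,0]]' 100
python3 -m jog '[[0,0,-10,0,0,0],[0,0,-30,0,0,0],[0,0,-40,0,0,0],[0,0,-40,0,0,0],[25,-25,0,0,0,0],[25,-40,0,0,0,0],[30,-40,0,0,0,0],[30,-40,0,0,0,0],[30,-40,0,0,0,0],[0,0,0,0,0,0],[0,0,0,0,0,0]]'
python3 chk.py c36 red 56 21 8
python3 -c "
from plant import bot
import cv2
cv2.imwrite('pics/top9.png',bot.capture('top')[:,:,::-1])"
```

```text
time: 27.25
tool_pos: [648.1, -143.4, 49.3]
tcp_rot: [-3.142, 0.0, 1.57]
contact_force: [-0.0, 0.5, -4.0]
grip_width: 51.8
finger_force: 30.0
time: 27.85
tool_pos: [648.2, -143.4, 49.5]
tcp_rot: [3.141, 0.0, 1.571]
contact_force: [0.1, 0.4, -0.4]
grip_width: 90.8
finger_force: 0.0
time: 28.95
tool_pos: [463.3, -2.9, 170.7]
tcp_rot: [3.139, 0.001, 1.572]
contact_force: [0.1, -0.3, 0.6]
grip_width: 92.1
finger_force: 0.0
tri [ 649.6 -144.8   80.6] gap 1.3 [21.89158821 22.29887581] [23.26778984 28.38564873] top [ 649.8 -144.1   81. ] scene [ 649.6 -145.5   81. ] seat (649.5, -144.2, 25) [464.7  -3.9 170.3]
```

View pics/c36.png

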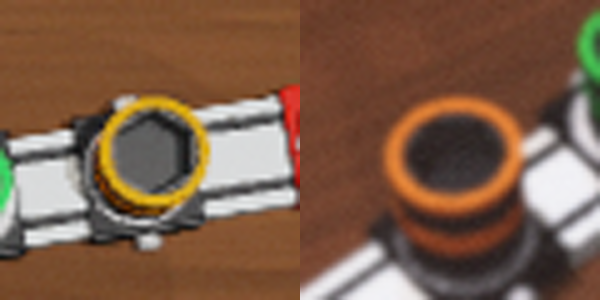

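View pics/top9.png

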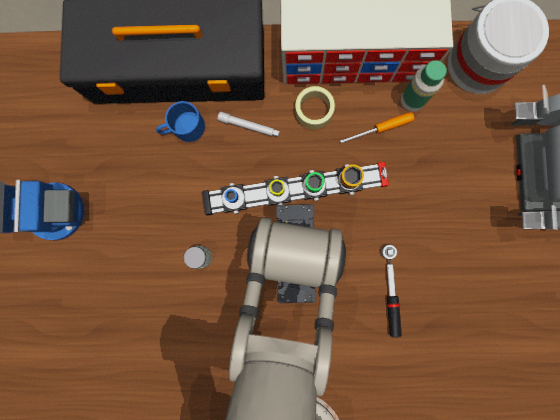

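All four sockets are on the rail in the right order, 36 next to the red cap at (352,176) through to 19 at (232,195), and the jar is still standing at (197,257). Socket 24 is the only one 2.4 mm off, so I'll re-centre it with a squeeze.

```bash
python3 -m jog '[[5,20,0,0,0,0],[10,38,0,0,0,0],[12,40,0,0,0,0],[10,38,0,0,0,0],[6,21,0,0,0,0],[0,0,30,0,0,0],[0,0,20,0,0,0],[0,0,0,0,0,0],[0,0,0,0,0,0],[0,0,0,0,0,0]]' 75
python3 -c "
from plant import bot
print(bot.get_obs()['tool_pos'])"
```

```text
time: 30.1
tool_pos: [621.3, 39.2, 120.8]
tcp_rot: [3.139, 0.0, 1.57]
contact_force: [-0.2, -0.4, 0.1]
grip_width: 69.1
finger_force: 0.0
[621.33508901  39.17004979 120.77183481]
```

```bash
python3 -m jog '[[0,0.5,20,0,0,0],[0,0,30,0,0,0],[0,0,20,0,0,0],[0,0,10,0,0,0],[0,0,0,0,0,0],[0,0,0,0,0,0]]'
python3 -m jog '[[0,0,0,0,0,0],[0,0,0,0,0,0],[0,0,0,0,0,0],[0,0,0,0,0,0],[0,0,0,0,0,0],[0,0,0,0,0,0]]' 0
python3 -m jog '[[0,0,0,0,0,0],[0,0,0,0,0,0],[0,0,0,0,0,0],[0,0,0,0,0,0],[0,0,0,0,0,0]]' 80
python3 -m jog '[[0,0,-10,0,0,0],[0,0,-30,0,0,0],[0,0,-40,0,0,0],[0,0,-40,0,0,0],[0,-25,0,0,0,0],[0,-40,0,0,0,0],[0,-40,0,0,0,0],[0,-40,0,0,0,0],[0,-30,0,0,0,0],[0,0,0,0,0,0],[0,0,0,0,0,0]]'
python3 chk.py c24b 2 45 29 28
python3 -c "
from plant import bot
import cv2
cv2.imwrite('pics/s9.png',bot.capture('scene')[:,:,::-1])"
```

```text
time: 30.7
tool_pos: [621.7, 39.5, 40.8]
tcp_rot: [3.139, 0.0, 1.57]
contact_force: [-0.3, 0.3, 0.2]
grip_width: 68.7
finger_force: 0.0
time: 31.3
tool_pos: [621.3, 39.6, 39.9]
tcp_rot: [3.14, 0.0, 1.57]
contact_force: [1.8, 0.5, 1.6]
grip_width: 35.6
finger_force: 30.0
time: 31.8
tool_pos: [620.5, 39.6, 39.2]
tcp_rot: [-3.141, 0.0, 1.571]
contact_force: [-0.4, -0.4, -0.6]
grip_width: 70.3
finger_force: 0.0
time: 32.9
tool_pos: [446.4, 39.6, 160.5]
tcp_rot: [3.139, 0.0, 1.57]
contact_force: [0.2, -0.9, -0.3]
grip_width: 73.2
finger_force: 0.0
tri [622.1  39.4  69.4] gap 0.7 [14.76263523 15.41858387] [14.84288597 18.29852486] top [622.2  39.7  70. ] scene [622.4  38.8  70. ] seat (623, 39, 25) [447.1  39.6 160. ]
```

View pics/s9.png

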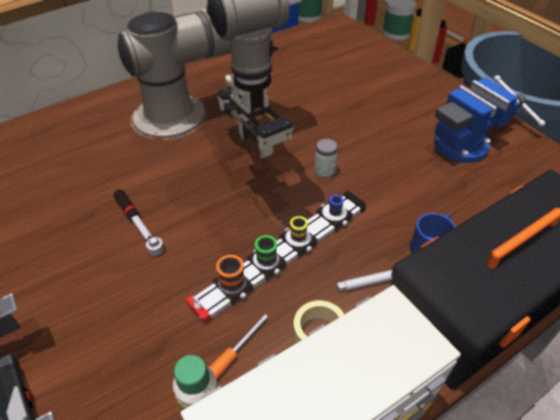

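All four stand upright from the red cap (200,305) in descending order: orange (230,273), green (265,250), yellow (298,232), blue (336,207). The jar is upright at (326,158) and the gripper is clear.

```bash
python3 -c "
from plant import bot
print(bot.close_job())"
```

```text
the job is handed in; nothing more can be done
None
```

The job is handed in at about 33 s: all four sockets stand upright within about 1.3 mm of their seat centres by camera, largest at the red cap down to smallest at the far end, and the nut jar is still standing.

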